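# Unlock the fuse box and open its panel

### The arm

A 6-joint arm with a two-finger parallel gripper is mounted at the origin on the work surface; the furniture and walls round the work are solid. World frame = base frame: x ahead of the robot, y to its left, z up, the work surface at z = 0. Lengths are in mm, angles in rad, forces in N, time in s.
With the tool pointing down it reaches from about 300 to 1000 mm from the base axis. Payload 5.1 kg.
Tool frame: the origin (TCP) lies at the very end of the fingers, on their centre line; the grasp point (between the pads) lies 19 mm behind it; z points along the fingers, y is the line along which they close (so a half turn about z gives the same grasp; the last joint's range is limited). The gripper opens to 95 mm and grips with 3 to 60 N. Pads are 20 mm wide; open, the fingers measure 119 mm over their backs; the gripper's body (75 mm by 180 mm) begins 59 mm behind the grasp point.
Start: joints at [1.07, 0.124, 1.65, -0, 1.367, -0.083], TCP at [263.757, 594.068, 192.656] pointing down, gripper open.
Joint ranges: [-2.61, 2.61], [-1.02, 2.33], [0.03, 2.71], [-1.35, 4.49], [0.32, 2.68], [-2.91, 2.91]. Speed limits (rad/s): [2.57, 2.57, 3.14, 3.14, 3.14, 3.14].

### API

Orientations are given as [roll, pitch, yaw] about the fixed x, y, z axes, in that order (R = Rz(yaw) Ry(pitch) Rx(roll)).
In Python, from plant import env, snapshot, camera_params, workorder gives the robot as it stands.
- The arm moves only by the tool carry_out, never from a script. Its argument "plan" is one flat list of numbers, 6 for each row, row after row: the shift along the tool's x, y, z in cm, then the turn, a rotation vector about the tool's x, y, z in rad. A call has 1 to 20 rows; each row shifts and turns the commanded pose from where the row before left it, along the tool's axes as they then stand; what a row does not reach is not made up. A row lasts 1/8 s, in which the tool goes at most 62.5 mm and 10.7 degrees, less where a joint would pass 70% of its speed; a pose out of reach is approached as far as the arm can. A call with a gripper value outside its range is refused whole. "jaw" is the finger opening in cm, from 0 to 9.51, set as the call begins (left out, the last holds). The fingers move at their own pace and stop on an object; the grip force is fixed at half the most. Time passes only in rows, so rows that do not move let the fingers close. It gives the time, the measured TCP pose, the force, the opening and the grip force at its end, in the units of the state.
- env.sense(): the state, without advancing time (a new reading comes with each control period).
- snapshot(name): name is "side" or "top"; returns the picture (420x560x3 uint8, red, green, blue); there is no depth.
- camera_params(name): a dict with "fx", "fy", "cx", "cy" (pixels), "world_from_camera" (4x4, takes a point from camera to world coordinates). Camera axes: x right, y up, looking along -z (the intrinsics and any distortion apply to the point x, -y, -z); pixel columns grow to the right and rows downward; lengths in mm; the calibration is good to about 2 mm. A picture is of the moment at which its call begins. camera_params takes no time and is no camera call.
- workorder.hand_in(): hands the job in; it is judged then, once.
The state is a dict: "clock": time; "joints": joint angles; "qvel": joint speeds; "effort": joint torques, N m; "position": TCP position; "tcp_rot": TCP orientation; "contact_force": force on the tool from outside, world axes, zero at the start; "ft_torque": the same for the moment, N m; "gripper_width": finger opening in mm; "finger_force": force on a finger pad.
Only numpy, scipy, OpenCV 4.12 (cv2) and the standard library are available. Lean on these libraries where they do the work, as an engineer would, in place of code of your own. Each camera call takes 0.05 s, during which the arm holds its last target. There are 200 camera calls.

### The job

Two grey fuse boxes lie on the counter. Open the one that has its key in the lock: turn the key a quarter turn anticlockwise as seen from above, as far as it goes, then swing the panel up by its bar handle until it stands open, about upright, and let go so that it stays there.

Things in the scene. Friction and masses are not known exactly. Their poses are not given: they have to be found in the camera images.
- key_grip (a point): centre of the wing of the T-shaped steel key in one of two like grey boxes (140 wide, 120 deep, 72 mm tall, fixed; the other has a bare lock). Wing 40 long, 9 thick, 24 mm high (12 above, 12 below this point) on a round shank; point 31 mm above the panel, about 105 mm above the counter. Turns with the key: x along the wing's length, y across its thickness, z up along the key's turning axis.
- key (a joint): turn of the key, rad, anticlockwise from above positive: 0 locked (wing square to the bar handle), 1.571 fully unlocked, a stop (wing parallel to the bar handle). Starts at 0 to 0.12. Friction about 0.04 N m; stays where left. A cam holds the panel shut until about 1.1.
- panel_handle (a point): middle of the round bar handle on the same box's panel: 10 mm diameter, 50 mm long, a leg at each end, bar centre 30 mm above the panel. Turns with the panel: y along the bar, x in the panel's plane from the box's front to its hinge, z out of the panel (up when shut). Key axis at x +10, y -75 mm; panel's free edge at x -31 mm. Pinched with jaws closing along x, the bar can turn between them.
- panel (a joint): opening of the panel, rad: 0 shut, 1.57 upright, stop at 1.75. Its level hinge, on the box's side away from the robot, is parallel to the handle bar, at x +88, z -34 mm in panel_handle's frame (radius 94 mm); the edge near the robot rises. The hinge is stiff and holds the panel (0.2 kg, 4 mm thick) at any angle; lifting at the handle takes about 5 N.

How it is judged (in metres and radians):
On the way:
1. the key is turned a quarter turn (at least 1.2 rad) while the panel is still shut (under 0.15 rad) (value of joint key above 1.2 rad and value of joint panel below 0.15 rad), for 0.2 s.
At the end, for the whole second after the job is handed in: The panel of the box with the key stands open at 1.2 rad (about 70 degrees) or more and is at rest (value of joint panel above 1.2 rad and velocity of joint panel between -0.05 and 0.05 rad/s); the robot touches nothing.
It also fails if it takes over 48 s, if anything falls off the work surface, if the arm or the gripper's body presses on something with over 40 N, if the wrist force passes 120 N, or if a joint passes its speed limit or range.

## Working session

There is one attempt and no reset: what is moved stays moved. The work goes in short steps, Python scripts to look and compute and a tool call to move; the robot and the scene stay as the last step left them, time stands still between calls to the robot, and variables do not carry over. Pictures are saved under pics/ and viewed, at most 10 in all, crops included, and the job is handed in when it is done.

Besides the shell and the picture viewer there is one more tool, called after "Emit:" by a JSON object that holds its "name" and its "arguments". carry_out: Moves the arm, as the interface text tells. Its arguments: {"type":"object","properties":{"plan":{"type":"array","items":{"type":"number"}},"jaw":{"type":"number"}},"required":["plan"]}

```bash
mkdir -p pics; python3 - <<'E'
from plant import env,snapshot,camera_params
import cv2
for n in("top","side"):
    cv2.imwrite(f"pics/{n}0.png",snapshot(n)[:,:,::-1]); p=camera_params(n); print(n,p)
print(env.sense())
E
```

```text
top {'fx': 472.6242254546102, 'fy': 472.6242254546102, 'cx': 282.4732962650487, 'cy': 211.82332675499615, 'world_from_camera': array([[ 1.48161143e-02,  9.90157828e-01, -1.39168813e-01,
         3.34324707e+02],
       [-9.99757426e-01,  1.24015078e-02, -1.82014217e-02,
        -1.71289100e+02],
       [-1.62963770e-02,  1.39404729e-01,  9.90101384e-01,
         9.61425593e+02],
       [ 0.00000000e+00,  0.00000000e+00,  0.00000000e+00,
         1.00000000e+00]])}
side {'fx': 519.0290506398283, 'fy': 519.0290506398283, 'cx': 282.1289361393939, 'cy': 204.93150010684192, 'world_from_camera': array([[ 9.57822626e-01,  1.60573433e-01, -2.38310698e-01,
         2.18807288e+02],
       [-2.87359377e-01,  5.33382340e-01, -7.95567639e-01,
        -8.52853184e+02],
       [-6.36309292e-04,  8.30493499e-01,  5.57027956e-01,
         6.09917797e+02],
       [ 0.00000000e+00,  0.00000000e+00,  0.00000000e+00,
         1.00000000e+00]])}
{'clock': 0.1, 'joints': array([ 1.07039649e+00,  1.24472122e-01,  1.65154714e+00, -2.06137016e-06,
        1.36750364e+00, -8.26063659e-02]), 'qvel': array([-0.0002468 , -0.00092508, -0.00406561, -0.00019446,  0.00227678,
        0.00130475]), 'effort': array([ 3.34833458e-04, -4.18882906e+01, -3.61095357e+01,  7.76216900e-02,
        4.61890362e-02, -5.31271496e-05]), 'position': array([263.46133967, 593.52217049, 191.48341905]), 'tcp_rot': array([-3.13966882e+00, -1.57258475e-04,  2.72379945e+00]), 'contact_force': array([-0.15363292, -0.18970375, -0.4238776 ]), 'ft_torque': array([ 0.02052852,  0.00394735, -0.0005399 ]), 'finger_force': 0.0, 'gripper_width': 95.0386529095224}
```

View pics/top0.png

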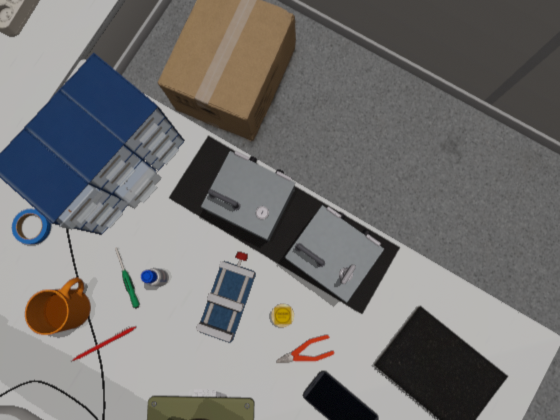

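View pics/side0.png

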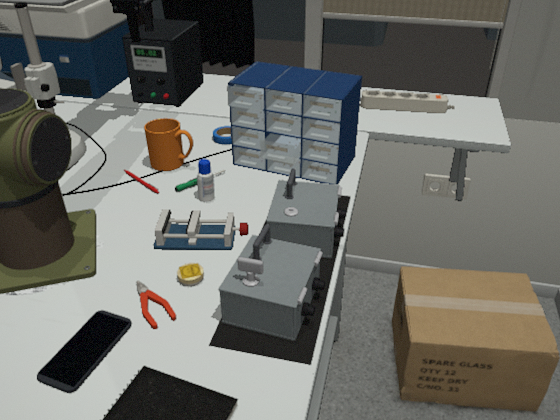

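The keyed box is the right one in the top view (key near (345,275), handle near (309,255)). In the side view its key is near (251,268) and its handle near (262,241). I'll zoom in on both views.

```bash
python3 - <<'E'
import cv2,numpy as np
a=cv2.imread("pics/top0.png")[200:310,275:400]; b=cv2.imread("pics/side0.png")[215:335,210:330]
f=lambda i:cv2.resize(i,(600,600*i.shape[0]//i.shape[1]),interpolation=cv2.INTER_CUBIC)
cv2.imwrite("pics/topc.png",f(a));cv2.imwrite("pics/sidec.png",f(b))
E
```

```text
(no output)
```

View pics/topc.png

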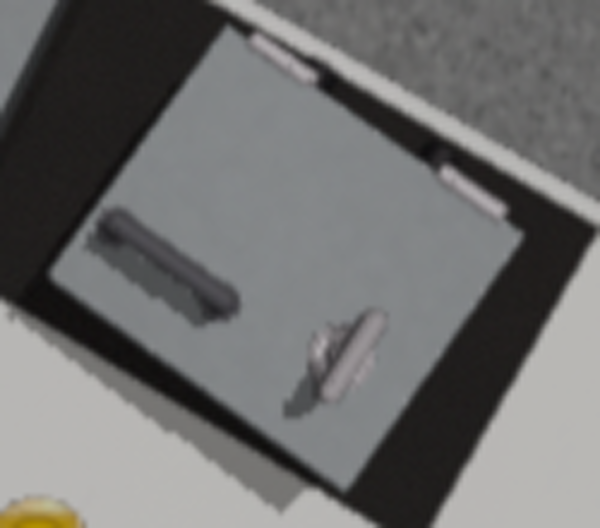

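View pics/sidec.png

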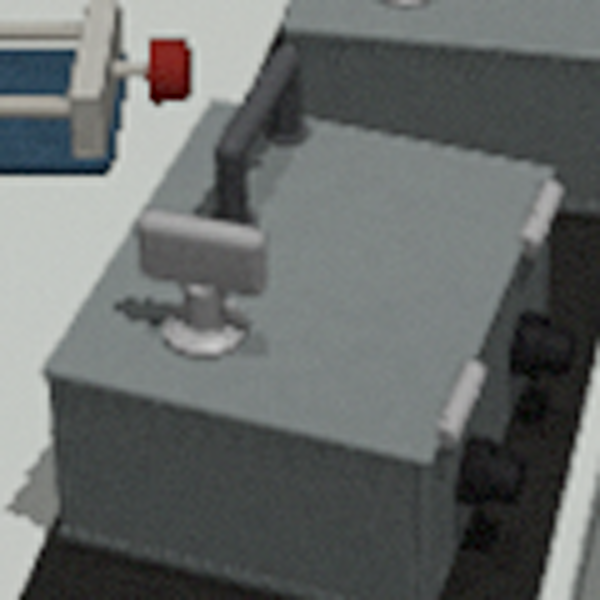

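The top crop shows the panel corners, the handle bar ends at (115,218) and (228,303), and the key wing top ends at (375,315) and (330,395). The side crop shows the wing face centred at about (203,252) and the bar ends at (290,55) and (230,150). I'll fit the box pose to these points.

```bash
cat > h.py <<'E'
import numpy as np
from plant import camera_params
def proj(n,P):
    p=camera_params(n);T=np.linalg.inv(np.array(p["world_from_camera"]))
    c=np.atleast_2d(P)@T[:3,:3].T+T[:3,3]
    return np.c_[p["cx"]+p["fx"]*c[:,0]/-c[:,2],p["cy"]-p["fy"]*c[:,1]/-c[:,2]]
def ray(n,uv,z):
    p=camera_params(n);T=np.array(p["world_from_camera"])
    d=T[:3,:3]@[(uv[0]-p["cx"])/p["fx"],-(uv[1]-p["cy"])/p["fy"],-1]
    return T[:3,3]+d*(z-T[2,3])/d[2]
top=lambda U,V:((U+.5)/4.8-.5+275,(V+.5)/4.8-.5+200)
side=lambda U,V:((U+.5)/5-.5+210,(V+.5)/5-.5+215)
E
python3 - <<'E'
from h import *
from scipy.optimize import least_squares
for nm,pt,z in [("cornerFarL",(230,25),74),("FarR",(525,233),74),("NearR",(347,490),74),("NearL",(50,272),74),("hL",(115,218),106),("hR",(228,303),106),("kf",(375,315),117),("kn",(330,395),117)]:
    print(nm,ray("top",top(*pt),z).round(1))
for nm,pt,z in [("hL",(290,55),106),("hR",(230,150),106),("kmid",(203,252),105),("kTL",(145,213),117),("kTR",(262,238),117),("pNear",(50,373),74),("pR",(430,460),74),("pFL",(215,102),74),("FR",(555,175),74)]:
    print("side",nm,ray("side",side(*pt),z).round(1))
E
```

```text
cornerFarL [ 473.4 -230.8   74. ]
FarR [ 392.9 -345.8   74. ]
NearR [ 293.3 -276.2   74. ]
NearL [ 375.1 -161.    74. ]
hL [ 394.3 -185.6  106. ]
hR [ 363.  -228.2  106. ]
kf [ 359.  -281.7  117. ]
kn [ 329.6 -265.   117. ]
side hL [ 394.  -184.7  106. ]
side hR [ 362.6 -227.9  106. ]
side kmid [ 343.1 -271.9  105. ]
side kTL [ 327.9 -263.5  117. ]
side kTR [ 358.2 -284.5  117. ]
side pNear [ 293.8 -276.8   74. ]
side pR [ 391.3 -343.8   74. ]
side pFL [ 373.4 -161.1   74. ]
side FR [ 470.7 -231.8   74. ]
```

Emit:
{"name": "carry_out", "arguments": {"plan": [0, 0, -6, 0, 0, 0, 0, 0, -6, 0, 0, 0, -3.92, -4.26, 0, 0, 0, 0, -3.92, -4.26, 0, 0, 0, 0, -3.92, -4.26, 0, 0, 0, 0, -3.92, -4.26, 0, 0, 0, 0, -3.92, -4.26, 0, 0, 0, 0, -3.92, -4.26, 0, 0, 0, 0, -3.92, -4.26, 0, 0, 0, 0, -3.92, -4.26, 0, 0, 0, 0, -3.92, -4.26, 0, 0, 0, 0, -0.9, -4.7, 0, 0, 0, 0, -0.9, -4.7, 0, 0, 0, 0, -0.9, -4.7, 0, 0, 0, 0, -0.9, -4.7, 0, 0, 0, 0, -0.9, -4.7, 0, 0, 0, 0, -0.9, -4.7, 0, 0, 0, 0, -0.9, -4.7, 0, 0, 0, 0, -0.9, -4.7, 0, 0, 0, 0, 0, 0, 0, 0, 0, 0], "jaw": 4.0}}

```text
clock: 2.6
position: [342.7, -274.2, 311.7]
tcp_rot: [3.141, -0.002, 2.719]
contact_force: [-0.5, 0.4, 0.1]
gripper_width: 40.1
finger_force: 0.0
```

Emit:
{"name": "carry_out", "arguments": {"plan": [0, 0, 0, 0, 0, 0.182, 0, 0, 0, 0, 0, 0.182, 0, 0, 0, 0, 0, 0.182, 0, 0, 0, 0, 0, 0.182, 0, 0, 0, 0, 0, 0.182, 0, 0, 0, 0, 0, 0.182, 0, 0, 0, 0, 0, 0.182, 0, 0, 0, 0, 0, 0.182, 0, 0, 0, 0, 0, 0.182, 0, 0, 0, 0, 0, 0.182, 0, 0, 0, 0, 0, 0.182, 0, 0, 0, 0, 0, 0.182, 0, 0, 0, 0, 0, 0.182, 0, 0, 0, 0, 0, 0.182, 0, 0, 0, 0, 0, 0.182, 0, 0, 0, 0, 0, 0.182, 0, 0, 0, 0, 0, 0.182, 0, 0, 0, 0, 0, 0.182, 0, 0, 0, 0, 0, 0]}}

```text
clock: 4.97
position: [344.2, -271.3, 312.5]
tcp_rot: [-3.141, 0.0, -0.549]
contact_force: [-0.5, -0.7, 1.1]
gripper_width: 40.0
finger_force: 0.0
```

```bash
python3 - <<'E'
from plant import env
s=env.sense();print(s["joints"].round(3),s["position"].round(1),s["tcp_rot"].round(3))
E
```

```text
[-0.79  -0.408  1.929  0.     1.621  1.329] [ 344.2 -271.3  312.5] [-3.141  0.    -0.549]
```

Emit:
{"name": "carry_out", "arguments": {"plan": [0, 0, 5.5, 0, 0, 0, 0, 0, 5.5, 0, 0, 0, 0, 0, 5.5, 0, 0, 0, 0, 0, 3, 0, 0, 0, 0, 0, 1.9, 0, 0, 0, 0, 0, 0.9, 0, 0, 0, 0, 0, 0, 0, 0, 0, 0, 0, 0, 0, 0, 0]}}

```text
clock: 5.98
position: [344.6, -272.9, 90.9]
tcp_rot: [3.141, -0.002, -0.551]
contact_force: [0.0, -0.5, 0.5]
gripper_width: 39.9
finger_force: 0.0
```

```bash
python3 - <<'E'
from plant import env,snapshot
import cv2,numpy as np
s=env.sense();print(s["position"].round(1),s["tcp_rot"].round(3),s["contact_force"].round(1))
a=snapshot("top")[200:310,275:400,::-1]; b=snapshot("side")[205:325,200:325,::-1]
f=lambda i:cv2.resize(i,(400,400),interpolation=cv2.INTER_CUBIC)
cv2.imwrite("pics/k1.png",np.hstack([f(a),f(b)]))
E
```

```text
[ 344.6 -272.9   90.9] [ 3.141e+00 -2.000e-03 -5.510e-01] [ 0.  -0.5  0.5]
```

View pics/k1.png

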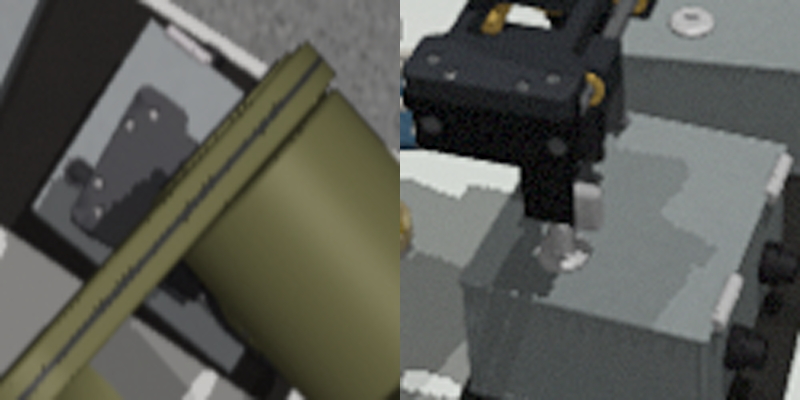

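The side view shows the near finger straddling the wing, with the wing's hinge-side end visible and the panel clear below. Closing the jaws.

Emit:
{"name": "carry_out", "arguments": {"plan": [0, 0, 0, 0, 0, 0, 0, 0, 0, 0, 0, 0, 0, 0, 0, 0, 0, 0, 0, 0, 0, 0, 0, 0, 0, 0, 0, 0, 0, 0, 0, 0, 0, 0, 0, 0], "jaw": 0}}

```text
clock: 6.82
position: [343.5, -273.2, 89.7]
tcp_rot: [3.14, -0.0, -0.552]
contact_force: [-3.0, -4.6, -0.2]
gripper_width: 8.6
finger_force: 30.0
```

Emit:
{"name": "carry_out", "arguments": {"plan": [0, 0, 0, 0, 0, -0.15, 0, 0, 0, 0, 0, -0.15, 0, 0, 0, 0, 0, -0.15, 0, 0, 0, 0, 0, -0.15, 0, 0, 0, 0, 0, -0.15, 0, 0, 0, 0, 0, -0.15, 0, 0, 0, 0, 0, -0.15, 0, 0, 0, 0, 0, -0.15, 0, 0, 0, 0, 0, -0.15, 0, 0, 0, 0, 0, -0.1, 0, 0, 0, 0, 0, 0, 0, 0, 0, 0, 0, 0]}}

```text
clock: 8.32
position: [343.3, -271.8, 89.7]
tcp_rot: [-3.139, -0.0, 0.896]
contact_force: [-5.1, 1.8, 4.4]
gripper_width: 8.6
finger_force: 30.0
```

```bash
python3 - <<'E'
from plant import env
s=env.sense();print(s["joints"].round(3),s["tcp_rot"].round(3),s["contact_force"].round(1),s["ft_torque"].round(2))
E
```

```text
[-0.792 -0.278  2.206 -0.     1.215 -0.118] [-3.139 -0.     0.896] [-5.1  1.8  4.4] [0.23 1.12 0.04]
```

Emit:
{"name": "carry_out", "arguments": {"plan": [0, 0, 0, 0, 0, -0.04, 0, 0, 0, 0, 0, -0.04, 0, 0, 0, 0, 0, 0, 0, 0, 0, 0, 0, 0]}}

```text
clock: 8.82
position: [343.2, -271.8, 89.7]
tcp_rot: [-3.139, -0.0, 0.976]
contact_force: [-4.5, 1.4, 4.2]
gripper_width: 8.7
finger_force: 30.0
```

```bash
python3 - <<'E'
from plant import env
s=env.sense();print(s["tcp_rot"].round(3),s["contact_force"].round(1),s["ft_torque"].round(2))
E
```

```text
[-3.139 -0.     0.976] [-4.5  1.4  4.2] [ 0.2   1.14 -0.19]
```

Emit:
{"name": "carry_out", "arguments": {"plan": [0, 0, 0, 0, 0, 0, 0, 0, 0, 0, 0, 0, 0, 0, 0, 0, 0, 0, 0, 0, 0, 0, 0, 0, 0, 0, -3, 0, 0, 0, 0, 0, -3, 0, 0, 0, 3.68, -0.42, 0, 0, 0, 0.02, 3.68, -0.42, 0, 0, 0, 0, 0, 0, 0, 0, 0, 0, 0, 0, 0, 0, 0, 0], "jaw": 4.0}}

```text
clock: 10.07
position: [378.6, -207.3, 149.6]
tcp_rot: [3.142, 0.0, 0.958]
contact_force: [0.4, -0.1, -0.4]
gripper_width: 40.2
finger_force: 0.0
```

```bash
python3 - <<'E'
from plant import env,snapshot
import cv2,numpy as np
s=env.sense();print(s["position"].round(1),s["tcp_rot"].round(3),s["contact_force"].round(1))
a=snapshot("top")[200:310,275:400,::-1]; b=snapshot("side")[205:325,200:325,::-1]
f=lambda i:cv2.resize(i,(400,400),interpolation=cv2.INTER_CUBIC)
cv2.imwrite("pics/k2.png",np.hstack([f(a),f(b)]))
E
```

```text
[ 378.6 -207.3  149.6] [3.142 0.    0.958] [ 0.4 -0.1 -0.4]
```

View pics/k2.png

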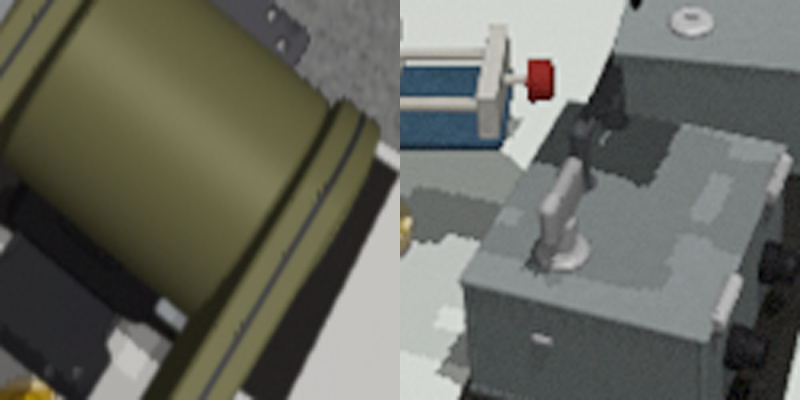

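The side view shows the key wing (about (562,200)) turned parallel to the bar, with the panel shut. The tool is over the handle, so I'll descend and pinch.

Emit:
{"name": "carry_out", "arguments": {"plan": [0, 0, 3, 0, 0, 0, 0, 0, 2.3, 0, 0, 0, 0, 0, 1, 0, 0, 0, 0, 0, 0, 0, 0, 0]}}

```text
clock: 10.68
position: [378.2, -207.2, 86.2]
tcp_rot: [-3.14, -0.0, 0.957]
contact_force: [-0.1, -0.3, 0.5]
gripper_width: 40.2
finger_force: 0.0
```

Emit:
{"name": "carry_out", "arguments": {"plan": [0, 0, 0, 0, 0, 0, 0, 0, 0, 0, 0, 0, 0, 0, 0, 0, 0, 0, 0, 0, 0, 0, 0, 0, 0, 0, 0, 0, 0, 0, 0, 0, 0, 0, 0, 0], "jaw": 0}}

```text
clock: 11.42
position: [378.6, -206.8, 87.1]
tcp_rot: [-3.141, -0.0, 0.958]
contact_force: [-2.8, 2.9, 5.1]
gripper_width: 0.4
finger_force: 2.5
```

The jaws closed to 0.4 mm, so the bar isn't between the pads. I'll look.

```bash
python3 - <<'E'
from plant import env,snapshot
import cv2,numpy as np
s=env.sense();print(s["position"].round(1),s["contact_force"].round(1),s["gripper_width"],s["finger_force"],s["ft_torque"])
b=snapshot("side")[160:310,200:350,::-1]
cv2.imwrite("pics/k3.png",cv2.resize(b,(600,600),interpolation=cv2.INTER_CUBIC))
E
```

```text
[ 378.6 -206.8   87.1] [-2.8  2.9  5.1] 0.37465529123231006 2.4576905742287636 [0.44494473 0.655135   0.0308654 ]
```

View pics/k3.png

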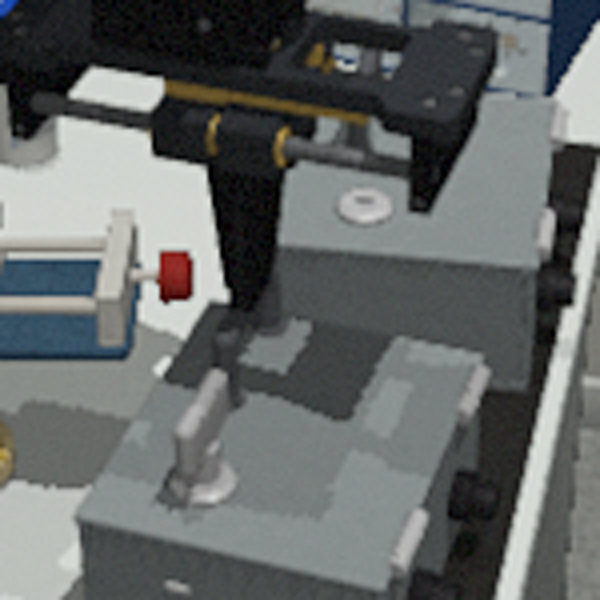

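```bash
python3 - <<'E'
from h import *
P=np.array([[378.6,-206.8,z] for z in(87,104,109,115)]+[[378.6-.577*25,-206.8-.816*25,109],[378.6+.577*25,-206.8+.816*25,109]])
print(((proj("side",P)-[200,160])*4).round(0))
E
```

```text
[[249. 337.]
 [248. 304.]
 [248. 294.]
 [248. 282.]
 [226. 331.]
 [269. 259.]]
```

Emit:
{"name": "carry_out", "arguments": {"plan": [0, 0, -0.5, 0, 0, 0, 0, 0, 0, 0, 0, 0]}}

```text
clock: 11.72
position: [379.2, -207.4, 92.1]
tcp_rot: [3.14, 0.0, 0.958]
contact_force: [0.1, -0.2, 0.3]
gripper_width: 0.5
finger_force: 0.0
```

Emit:
{"name": "carry_out", "arguments": {"plan": [0, 0, -1, 0, 0, 0, 0, 0, 0, 0, 0, 0]}}

```text
clock: 11.98
position: [379.5, -207.6, 102.9]
tcp_rot: [3.139, 0.0, 0.958]
contact_force: [0.0, 0.7, -0.7]
gripper_width: 0.1
finger_force: 0.0
```

Emit:
{"name": "carry_out", "arguments": {"plan": [0, 0, -1, 0, 0, 0, 0, 0, 0, 0, 0, 0]}}

```text
clock: 12.22
position: [379.4, -207.5, 112.8]
tcp_rot: [3.139, 0.0, 0.958]
contact_force: [-0.5, 0.6, -0.3]
gripper_width: 0.6
finger_force: 0.0
```

```bash
python3 - <<'E'
from h import *
from plant import env,snapshot
import cv2
b=np.ascontiguousarray(snapshot("side")[:,:,::-1])
s=env.sense(); p=s["position"];print(p.round(1),s["joints"].round(4))
x0,y0=230,190
c=cv2.resize(b[y0:y0+75,x0:x0+75],(600,600),interpolation=cv2.INTER_CUBIC)
H=np.array([378.6,-206.9,104]);yh=np.array([.577,.816,0]);xh=np.array([.816,-.577,0])
for P,col in((p,(0,0,255)),(H+25*yh,(0,255,0)),(H-25*yh,(0,255,0)),(p+[0,0,19],(255,0,255))):
    u=(proj("side",P)[0]-[x0,y0])*8+4; cv2.circle(c,tuple(int(v) for v in u),4,col,1)
cv2.imwrite("pics/k4.png",c)
E
```

```text
[ 379.1 -207.3  112.3] [-0.6247 -0.3222  2.2003 -0.      1.2623 -0.0117]
```

View pics/k4.png

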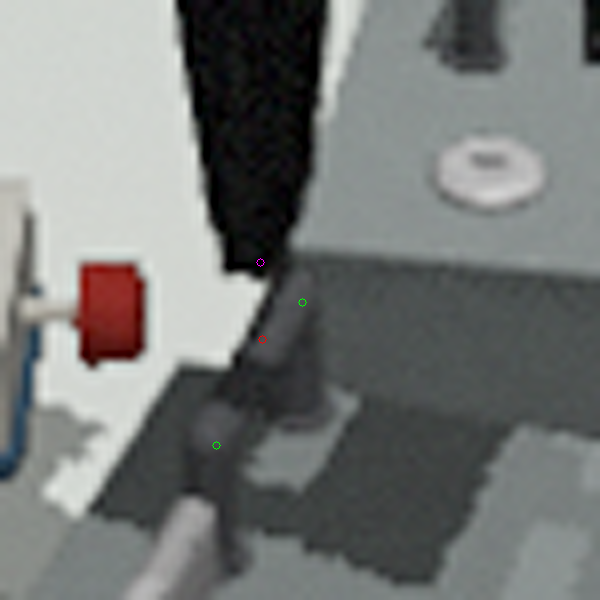

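The drawn TCP (red, (262,340)) lies about 17 mm below the true fingertips, which end at about (256,272). The fingers only pinched the top of the bar, so I'll check this against the earlier key picture.

```bash
python3 - <<'E'
from h import *
yh=np.array([.577,.816,0])
for z in (90.9,100,107.9): print(z,((proj("side",np.array([344.6,-272.9,z])-26*yh)-[200,205])*[3.2,3.333]).round(0))
for z in range(120,136,3): print(z,((proj("side",[379.1,-207.3,z])-[230,190])*8+4).round(0))
E
```

```text
90.9 [[145. 262.]]
100 [[144. 246.]]
107.9 [[143. 233.]]
120 [[262. 309.]]
123 [[261. 297.]]
126 [[261. 284.]]
129 [[261. 272.]]
132 [[260. 260.]]
135 [[260. 247.]]
```

The key picture shows the same offset, so true tip z is about the reported z + 17. I'll reopen and go to reported z of about 69.

Emit:
{"name": "carry_out", "arguments": {"plan": [0, 0, -1.5, 0, 0, 0, 0, 0, 0, 0, 0, 0, 0, 0, 0, 0, 0, 0, 0, 0, 0, 0, 0, 0, 0, 0, 0, 0, 0, 0, 0, 0, 2.5, 0, 0, 0, 0, 0, 2, 0, 0, 0, 0, 0, 0.9, 0, 0, 0, 0, 0, 0.4, 0, 0, 0, 0, 0, 0, 0, 0, 0, 0, 0, 0, 0, 0, 0], "jaw": 4.0}}

```text
clock: 13.65
position: [379.3, -207.4, 69.5]
tcp_rot: [3.14, 0.0, 0.958]
contact_force: [-0.9, -0.3, 0.8]
gripper_width: 39.9
finger_force: 0.0
```

Emit:
{"name": "carry_out", "arguments": {"plan": [0, 0, 0, 0, 0, 0, 0, 0, 0, 0, 0, 0, 0, 0, 0, 0, 0, 0, 0, 0, 0, 0, 0, 0, 0, 0, 0, 0, 0, 0, 0, 0, 0, 0, 0, 0], "jaw": 0}}

```text
clock: 14.4
position: [376.9, -205.7, 68.5]
tcp_rot: [-3.136, 0.0, 0.958]
contact_force: [-7.0, 4.1, 7.0]
gripper_width: 9.3
finger_force: 30.0
```

Emit:
{"name": "carry_out", "arguments": {"plan": [0, -0.3, 0, 0, 0, 0, 0, 0.32, -0.73, 0, 0, 0, 0, 0.38, -0.7, 0, 0, 0, 0, 0.44, -0.67, 0, 0, 0, 0, 0.49, -0.63, 0, 0, 0, 0, 0.54, -0.58, 0, 0, 0, 0, 0.59, -0.54, 0, 0, 0, 0, 0.63, -0.49, 0, 0, 0, 0, 0.67, -0.43, 0, 0, 0, 0, 0.71, -0.37, 0, 0, 0, 0, 0, 0, 0, 0, 0]}}

```text
clock: 15.78
position: [415.7, -233.0, 123.2]
tcp_rot: [-3.141, 0.0, 0.958]
contact_force: [-6.4, 3.8, 7.7]
gripper_width: 9.1
finger_force: 30.0
```

Emit:
{"name": "carry_out", "arguments": {"plan": [0, 0.74, -0.31, 0, 0, 0, 0, 0.76, -0.25, 0, 0, 0, 0, 0.78, -0.18, 0, 0, 0, 0, 0.79, -0.12, 0, 0, 0, 0, 0.8, -0.05, 0, 0, 0, 0, 0.8, 0.02, 0, 0, 0, 0, 0.79, 0.09, 0, 0, 0, 0, 0.78, 0.15, 0, 0, 0, 0, 0.77, 0.22, 0, 0, 0, 0, 0, 0, 0, 0, 0, 0, 0, 0, 0, 0, 0]}}

```text
clock: 17.15
position: [474.3, -274.5, 125.7]
tcp_rot: [3.136, 0.0, 0.958]
contact_force: [1.3, -3.3, 4.2]
gripper_width: 9.4
finger_force: 30.0
```

Emit:
{"name": "carry_out", "arguments": {"plan": [0, 0, 0, 0, 0, 0, 0, 0, 0, 0, 0, 0, 0, 0, 0, 0, 0, 0, 0, 0, 0, 0, 0, 0], "jaw": 2.2}}

```text
clock: 17.65
position: [472.3, -272.6, 123.8]
tcp_rot: [-3.14, -0.0, 0.958]
contact_force: [-0.3, -0.2, 0.1]
gripper_width: 22.3
finger_force: 0.0
```

Emit:
{"name": "carry_out", "arguments": {"plan": [0, 0, -1, 0, 0, 0, 0, 0, -1, 0, 0, 0, 0, 0, -2, 0, 0, 0, 0, 0, -3, 0, 0, 0, 0, 0, -4, 0, 0, 0, 0, 0, -5, 0, 0, 0, 0, 0, 0, 0, 0, 0, 0, 0, 0, 0, 0, 0]}}

```text
clock: 18.65
position: [472.7, -273.1, 285.3]
tcp_rot: [3.14, 0.0, 0.958]
contact_force: [-0.4, -0.1, -0.8]
gripper_width: 22.3
finger_force: 0.0
```

```bash
python3 - <<'E'
from plant import snapshot
import cv2
cv2.imwrite("pics/k5.png",cv2.resize(snapshot("side")[80:330,150:450,::-1],(600,500)))
E
```

```text
(no output)
```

View pics/k5.png

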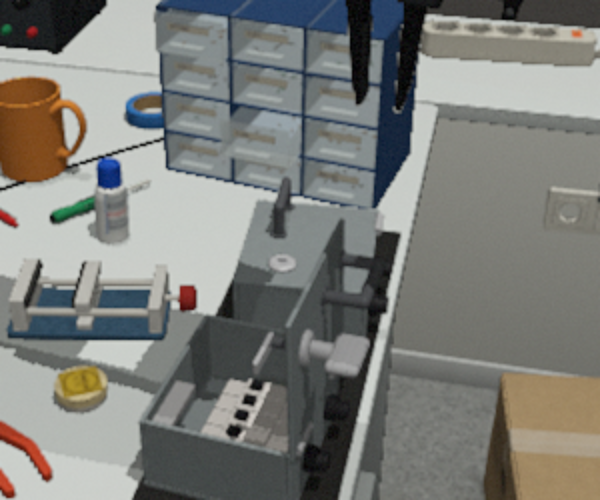

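The panel stands upright (about (310,290)) with the box interior visible, and the fingers at (385,90) are well clear of it. Handing in.

```bash
python3 -c "
from plant import workorder
print(workorder.hand_in())"
```

```text
the job is handed in; nothing more can be done
None
```

The job is handed in: the key was turned to its stop with the panel shut, and the panel now stands open at about 1.5 rad (from the arm's travel) with the gripper clear; the hand-in returned no verdict.

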